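Load a roller into the vee jig and clamp it

TASK

Roll the copper-coloured roller up the blue ramp of the jig and let it drop into the vee; do not pick it up. Once it lies settled, slide it gently along the vee until its end presses lightly on the orange stop, then swing the red-handled clamp over and press it down until its sprung pad grips the roller firmly, well short of crushing it, and let go. Leave everything else where it is.

Things in the scene. Friction and masses are not known exactly. Their poses are not given: they have to be found in the camera images.
- roller: Copper-coloured polished roller (slippery, friction about 0.3), 30 mm diameter, 120 mm long, about 0.3 kg. Origin at its centre; its y axis is the roller's axis, x and z turn as it rolls. It starts on the jig's blue ramp against the low back lip (centre at jig x -85, z 46 mm), parallel to the vee and 8 to 24 mm short, towards jig -y, of where it will meet the stop.
- jig: Fixed jig on an aluminium base plate, 245 x 190 x 12 mm. Origin on the table below the bottom line of the vee, midway along the finished roller; z up, vee along y, ramp on the -x side, clamp hinge on the +x side. A roller settled in the vee has its centre at x 0, z 43 mm; touching the stop it is also at y 0, its free end at y -60 mm, overhanging the vee and open to be pushed along +y.
- vee (a point): Bottom line of the dark 90-degree vee, 22 mm above the table; axes as the jig's. The vee runs y -45 to +50 mm. From this point its near crest (end of the ramp) is at x -18 mm, 18 mm up; its far crest at x +30 mm, 30 mm up.
- ramp_foot (a point): Lower edge of the blue ramp at jig x -94 mm, height 29.5 mm; axes as the jig's. The ramp, jig y -77 to +53 mm and without side walls, rises straight from here to the vee's near crest (jig x -18, z 40 mm). Its back lip, jig x -101 to -93 mm, tops out at z 33.5 mm.
- stop: The rigid orange stop plate, 34 x 10 x 48 mm, top 60 mm above the table, fixed on the jig across the +y end of the vee; origin and axes as the jig's. Feel for it: more than about 20 N on it is too much.
- stop_face (a point): Point on the stop's face, 60 mm along jig +y, that the roller's end must meet, at the height of the seated roller's axis; axes as the jig's.
- hinge (a point): Centre of the clamp's hinge, at jig x 65, z 75 mm, between two posts; the hinge axis is the jig's y axis. The hinge is stiff: the arm stays wherever it is left, and takes about 5 N on the handle to move.
- clamp: Swinging clamp arm, origin on the hinge axis. It runs 120 mm along its own -x, 24 mm wide, 12 mm thick, the last 40 mm a red handle 26 wide and 16 mm thick; z is its upper side. Level, over the vee, its axes match the jig's. It starts swung open, raised 1.75 to 2.0 rad from level, leaning back past upright, away from the ramp.
- clamp_grip (a point): Middle of the upper face of the red handle, 110 mm from the hinge; axes as the clamp's. Push it here. 10 to 13 N downwards on it, hinge drag included, clamps well: the stiff hinge then keeps 8 to 10 N on the roller after release. Over about 16 N here (22 N of the pad on the roller) is too much.
- spindle_mount (a point): Where the screw spindle hangs from the arm's centre line, 65 mm from the hinge; axes as the clamp's. Its sprung rubber pad, 18 mm wide, gives 10 N per mm over 4 mm, then is solid. The spindle is screwed out differently each time, pad face 17 to 25 mm below the arm's centre line, so it meets the seated roller with the arm 0 to 0.13 rad above level: feel for it.
- screw_jar: Small amber jar, 28 mm wide, 34 mm tall, standing on the jig's base plate in the far corner by the stop (jig x 98, y 78 mm); origin under it. Bystander.
- spare_roller: Black spare roller, 30 mm diameter, 120 mm tall, standing in the grey stock tray; origin under it. Bystander.
- motor: Square stepper motor, 42 mm, shaft up, 60 mm tall; origin under it. Bystander.
- screwdriver: Screwdriver lying flat; origin under its middle. Bystander.
- cleaner_bottle: White bottle, red cap, 56 mm wide, 130 mm tall; origin under it. Bystander.
- mug: Blue mug, 80 mm wide, 90 mm tall; origin under it. Bystander.
There are look-alikes about, which are no part of the job. There is more than one size of the roller; the one meant has the size given above.

How it is judged:
On the way, in this order (a step that is already met when the one before it is completed fails the run):
1. the roller lies settled in the vee, not yet touched by the clamp (x of roller in the frame of jig between -0.0025 and 0.0025 m and z of roller in the frame of jig between 0.04 and 0.0455 m and angle between the y axis of roller and the y axis of jig, either way round below 0.03 rad and linear speed of roller below 0.03 m/s and contact force between roller and clamp below 0.5 N), for 0.2 s.
2. the roller, seated and unclamped, presses on the stop with at least 1 N (x of roller in the frame of jig between -0.0025 and 0.0025 m and z of roller in the frame of jig between 0.04 and 0.0455 m and angle between the y axis of roller and the y axis of jig, either way round below 0.03 rad and y of roller in the frame of jig between -0.0025 and 0.002 m and contact force between roller and stop above 1 N and contact force between roller and clamp below 0.5 N), for 0.1 s.
3. the clamp pad presses on the seated roller with at least 5 N (x of roller in the frame of jig between -0.0025 and 0.0025 m and z of roller in the frame of jig between 0.04 and 0.0455 m and angle between the y axis of roller and the y axis of jig, either way round below 0.03 rad and y of roller in the frame of jig between -0.0025 and 0.002 m and contact force between roller and clamp above 5 N), for 0.3 s.
At the end, for the whole second after the job is handed in: Roller seated in the vee (centre within 2.5 mm of the vee line and of the seated height, parallel within 0.03 rad), its end within 2.5 mm of the stop, at rest; the released clamp still presses on it with over 4 N; bystanders within 15 mm of their start (x of roller in the frame of jig between -0.0025 and 0.0025 m and z of roller in the frame of jig between 0.04 and 0.0455 m and angle between the y axis of roller and the y axis of jig, either way round below 0.03 rad and y of roller in the frame of jig between -0.0025 and 0.002 m and contact force between roller and clamp above 4 N and linear speed of roller below 0.01 m/s and distance of each of screw_jar, spare_roller, motor, screwdriver, cleaner_bottle, mug from where it was at the start of the episode below 0.015 m); the robot touches nothing.
It fails at once if the roller is picked up instead of rolled (its centre more than about 10 mm higher than when crossing the crest) (z of roller in the frame of jig above 0.066 m).
It fails at once if the roller is pressed on the stop with more than 20 N (contact force between roller and stop above 20 N).
It fails at once if the clamp presses on the roller with more than 22 N (contact force between roller and clamp above 22 N).
It fails at once if a bystander is knocked over or shoved (distance of any of screw_jar, spare_roller, motor, screwdriver, cleaner_bottle, mug from where it was at the start of the episode above 0.03 m).
It also fails if it takes over 61 s, if anything falls off the work surface, if the arm or the gripper's body presses on something with over 40 N, if the wrist force passes 120 N, or if a joint passes its speed limit or range.

ROBOT

A 7-joint arm with a two-finger parallel gripper is mounted at the origin on the work surface. World frame = base frame: x ahead of the robot, y to its left, z up, the work surface at z = 0. Lengths are in m, angles in rad, forces in N, time in s.
With the tool pointing down it reaches from about 0.4 to 0.875 m from the base axis. Payload 6.5 kg.
Tool frame: the origin (TCP) lies at the very end of the fingers, on their centre line; the grasp point (between the pads) lies 19 mm behind it; x points along the fingers, z is the direction in which the jaws open and shut, and the axes are right-handed (so a half turn about x gives the same grasp; the last joint's range is limited). The gripper opens to 85 mm and grips with 20 to 120 N. Pads are 22 mm wide; open, the fingers measure 114 mm over their backs; the gripper's body (76 mm by 85 mm) begins 54 mm behind the grasp point. The pads swing forward as they close: fully open they stand 13 mm farther back than shut.
Start: joints at [-1.321, 0.536, -0.004, 1.538, 0.003, 1.067, -0.071], TCP at [0.202, 0.618, 0.231] pointing down, gripper open.
Joint ranges: [-2.7, 2.7], [-0.37, 2.16], [-1.27, 1.26], [0.24, 2.4], [-1.31, 4.45], [0.19, 1.91], [-2.76, 2.76]. Speed limits (rad/s): [2.39, 2.39, 3.14, 3.14, 3.14, 3.14, 3.14].

INTERFACE

Orientations are given as [roll, pitch, yaw] about the fixed x, y, z axes, in that order (R = Rz(yaw) Ry(pitch) Rx(roll)).
In Python, from workcell import get_obs, camera, calibration, sign_off gives the robot as it stands.
- The arm moves only by the tool jog_arm, never from a script. Its argument "rows" is a list of rows, each a list of 3 entries, a list of its own where there are three numbers: the shift along the tool's x, y, z in m, then the turn, a rotation vector about the tool's x, y, z in degrees, then the gripper command: -1 is fully open, 1 is shut, values between are in proportion. A call has 1 to 20 rows; each row is the pose to reach, as a shift and turn from the pose commanded when the call began, along the tool's axes at that moment; what a row does not reach only later rows make up. A row lasts 1/12 s, in which the tool goes at most 41.7 mm and 7.16 degrees, less where a joint would pass 70% of its speed; a pose out of reach is approached as far as the arm can. A call with a gripper value outside its range is refused whole. The fingers move at their own pace and stop on an object; "squeeze" is the grip in N (left out, the last holds). Time passes only in rows, so rows that repeat a pose let the fingers close. It gives the time, the measured TCP pose, the force and the opening at its end, in the units of the state.
- get_obs(): the state, without advancing time (a new reading comes with each control period).
- camera(name): name is "side" or "top" or "wrist"; returns (picture, depth): 400x640x3 uint8, red, green, blue; 400x640 float32, m along the optical axis (not along the pixel's ray), 0 where there is no reading.
- calibration(name): a dict with "camera_matrix" (3x3 intrinsics, pixels), "R" (3x3) and "t" (3): a world point X has camera coordinates R X + t. Camera axes: x right, y down, z forward; pixel columns grow to the right and rows downward; lengths in m; the calibration is good to about 2 mm. A picture is of the moment at which its call begins: read the wrist's pose just before it. calibration takes no time and is no camera call; for the wrist camera it gives the pose at the moment of the call.
- sign_off(): hands the job in, once; it reports no verdict.
The state is a dict: "t": time; "joints": joint angles; "qvel": joint speeds; "effort": joint torques, N m; "ee_pos": TCP position; "tool_rot": TCP orientation; "contact_force": force on the tool from outside, world axes, zero at the start; "torque": the same for the moment, N m; "grip_width": opening from 0.0 (shut) to 1.0 (fully open).
Only numpy, scipy, OpenCV 4.12 (cv2) and the standard library are available. Lean on these libraries where they do the work, as an engineer would, in place of code of your own. Each camera call takes 0.05 s, during which the arm holds its last target. There are 200 camera calls.

## Working session

There is one attempt and no reset: what is moved stays moved. The work goes in short steps, Python scripts to look and compute and a tool call to move; the robot and the scene stay as the last step left them, time stands still between calls to the robot, and variables do not carry over. Pictures are saved under pics/ and viewed, about 8 in all and at most 12, crops included, and the job is handed in when it is done.

Besides the shell and the picture viewer there is one more tool, called after "Request:" as name(argument=value, ...), one argument or row to a line, values as JSON. jog_arm: Moves the arm, as the interface text tells. Its arguments: {"type":"object","properties":{"rows":{"type":"array","items":{"type":"array"}},"squeeze":{"type":"number"}},"required":["rows"]}

```bash
ls; mkdir -p pics
python3 - <<'E'
from workcell import *
import cv2, numpy as np
o=get_obs(); print(o)
for n in ("top","side"):
    p,d=camera(n); np.savez(f"pics/{n}0.npz",p=p,d=d)
    cv2.imwrite(f"pics/{n}0.png",p[:,:,::-1]); c=calibration(n); print(n,c)
E
```

```text
pics
{'t': 0.0, 'joints': array([-1.32120673,  0.53719292, -0.00441216,  1.53891052,  0.00254015,
        1.06728744, -0.07119251]), 'qvel': array([ 3.06111700e-04,  1.20027573e-03, -4.19863236e-05, -6.93313647e-05,
        1.96297797e-04, -1.41964387e-03, -9.27368440e-04]), 'effort': array([-1.80209622e-04, -5.83398736e+01,  1.04870450e+00, -2.59109831e+01,
        1.23506653e-02,  9.28267051e-03,  2.68839023e-05]), 'ee_pos': array([0.20168337, 0.61723137, 0.23038141]), 'tool_rot': array([-3.08998443,  1.56900345, -1.83494986]), 'contact_force': array([0.59614231, 1.75720064, 0.26632089]), 'torque': array([ 0.02026307, -0.0634283 ,  0.04122064]), 'grip_width': 0.9996175803660667}
top {'camera_matrix': array([[422.66269871,   0.        , 323.29642633],
       [  0.        , 422.66269871, 194.78863592],
       [  0.        ,   0.        ,   1.        ]]), 'R': array([[-2.07108697e-03, -9.99997502e-01,  8.41068426e-04],
       [-9.88625997e-01,  1.92105310e-03, -1.50382673e-01],
       [ 1.50380682e-01, -1.14295771e-03, -9.88627505e-01]]), 't': array([0.00486349, 0.4943059 , 1.20961455])}
side {'camera_matrix': array([[370.6228178 ,   0.        , 316.67161848],
       [  0.        , 370.6228178 , 198.78692815],
       [  0.        ,   0.        ,   1.        ]]), 'R': array([[ 0.96157142, -0.2737792 , -0.02062423],
       [-0.16592216, -0.5196163 , -0.83813408],
       [ 0.21874699,  0.80934779, -0.54507422]]), 't': array([-0.47594319,  0.14445622,  0.90762305])}
```

View pics/top0.png

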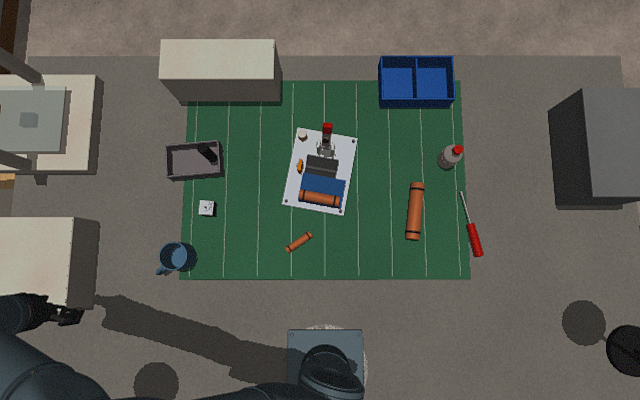

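View pics/side0.png

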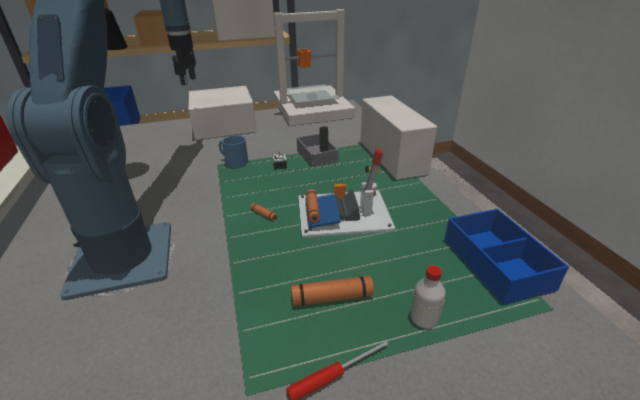

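Top view: plate at about (320,170), with the blue ramp at (322,187) and the stop at (300,166). The clamp handle at (327,128) is swung open. Copper candidates are the roller on the ramp (320,198), a small one at (299,242) and a large one at (415,210). I choose the one on the ramp, and will check it in a close crop.

```bash
cat > h.py <<'E'
import numpy as np, cv2
from scipy.spatial.transform import Rotation as Ro
from workcell import *
def cloud(p,d,c):
    K=c["camera_matrix"]; v,u=np.mgrid[:d.shape[0],:d.shape[1]]
    P=np.stack([(u-K[0,2])/K[0,0]*d,(v-K[1,2])/K[1,1]*d,d],-1)
    return (P-c["t"])@c["R"]
def ray(uv,c,z):
    uv=np.atleast_2d(uv).astype(float);K=c["camera_matrix"]
    r=np.c_[uv,np.ones(len(uv))]@np.linalg.inv(K).T@c["R"]
    o=-c["R"].T@c["t"]; return o+r*((z-o[2])/r[:,2])[:,None]
def hsv(p): return cv2.cvtColor(p,cv2.COLOR_RGB2HSV)
def big(m,box=None):
    m=m.astype(np.uint8)
    if box: k=np.zeros_like(m);k[box[1]:box[3],box[0]:box[2]]=1;m=m*k
    n,l,s,_=cv2.connectedComponentsWithStats(m); return l==1+np.argmax(s[1:,4])
def toolR(): return Ro.from_euler('xyz',get_obs()["tool_rot"])
E
python3 - <<'E'
from h import *
z=np.load("pics/top0.npz");p,d=z["p"],z["d"];c=calibration("top");X=cloud(p,d,c);H=hsv(p)
box=(275,115,365,222)
h,s,v=[H[...,i].astype(int) for i in range(3)]
wh=(s<40)&(v>120)
m=np.zeros(h.shape,bool);m[115:222,275:365]=1
plate=big(wh,box);cnt=max(cv2.findContours(plate.astype(np.uint8),0,2)[0],key=cv2.contourArea)[:,0]
W=ray(cnt,c,.012)[:,:2];r=cv2.minAreaRect((W*1000).astype(np.float32));print("plate",r);print(cv2.boxPoints(r))
for n,k in (("copper",(h<16)&(h>5)&(s>120)),("blue",(h>100)&(h<125)&(s>120)),("red",((h<5)|(h>174))&(s>150))):
    k=big(k,box);Q=X[k];Q=Q[np.isfinite(Q).all(1)&(d[k]>0)]
    a=(Q*1000).astype(np.float32)
    print(n,k.sum(),np.median(a,0),a.min(0),a.max(0),cv2.minAreaRect(a[:,:2]))
k=(h<22)&(h>8)&(s>150)&m;v_,u_=np.where(k);k2=k&(np.indices(k.shape)[0]<180);print("stop",k2.sum(),np.median(X[k2],0)*1000,X[k2].max(0))
cv2.imwrite("pics/c0.png",cv2.resize(p[112:222,270:370,::-1],None,fx=5.4,fy=5.4,interpolation=cv2.INTER_CUBIC))
E
```

```text
plate ((573.2686767578125, 15.806236267089844), (191.6048126220703, 245.72332763671875), 79.23690032958984)
[[ 434.67746  -55.36654]
 [ 676.07794 -101.25504]
 [ 711.85986   86.97901]
 [ 470.4594   132.86752]]Traceback (most recent call last):
  File "<stdin>", line 12, in <module>
cv2.error: OpenCV(4.12.0) /io/opencv/modules/imgproc/src/convhull.cpp:143: error: (-215:Assertion failed) total >= 0 && (depth == CV_32F || depth == CV_32S) in function 'convexHull'
```

Run:
```python
from h import *
z=np.load("pics/top0.npz");p,d=z["p"],z["d"];c=calibration("top");X=cloud(p,d,c);H=hsv(p)
box=(275,115,365,222)
h,s,v=[H[...,i].astype(int) for i in range(3)]
m=np.zeros(h.shape,bool);m[115:222,275:365]=1
yaw=np.arctan2(-101.255+55.367,676.078-434.677);print("yaw",yaw)
R=Ro.from_euler('z',yaw).as_matrix();C=np.array([.57327,.01581,0])
for n,k in (("copper",(h<16)&(h>3)&(s>110)),("blue",(h>100)&(h<125)&(s>110)),("red",((h<4)|(h>174))&(s>140))):
    k=big(k,box);J=(X[k]-C)@R*1000
    print(n,k.sum(),"depth-based rel plate ctr: med",np.median(J,0).round(1),"p2",np.percentile(J,2,0).round(1),"p98",np.percentile(J,98,0).round(1))
k=(h<24)&(h>6)&(s>120)&m&(np.indices(h.shape)[0]<180)&(np.indices(h.shape)[1]<312)
J=(X[k]-C)@R*1000;print("stop",len(J),J.round(0).tolist()[:40])
cv2.imwrite("pics/c0.png",cv2.resize(p[112:222,270:370,::-1],None,fx=5.4,fy=5.4,interpolation=cv2.INTER_CUBIC))
```

```text
yaw -0.18784914475587808
copper 366 depth-based rel plate ctr: med [-88.6 -15.4  57.7] p2 [-100.2  -72.    46.1] p98 [-75.3  41.3  63.1]
blue 788 depth-based rel plate ctr: med [-47.1 -18.8  35.2] p2 [-102.3  -79.9   22.2] p98 [-20.9  43.4  43.1]
red 86 depth-based rel plate ctr: med [ 80.8  -7.3 188.4] p2 [ 74.9 -18.  161.2] p98 [ 93.    4.1 196.9]
stop 58 [[96.0, 59.0, 21.0], [90.0, 61.0, 28.0], [95.0, 60.0, 13.0], [87.0, 80.0, 16.0], [87.0, 76.0, 19.0], [90.0, 65.0, 16.0], [90.0, 62.0, 18.0], [84.0, 76.0, 16.0], [84.0, 73.0, 19.0], [85.0, 70.0, 19.0], [85.0, 67.0, 19.0], [87.0, 64.0, 16.0], [83.0, 70.0, 13.0], [12.0, 63.0, 60.0], [14.0, 60.0, 56.0], [14.0, 57.0, 58.0], [9.0, 62.0, 63.0], [11.0, 59.0, 58.0], [12.0, 57.0, 54.0], [7.0, 62.0, 58.0], [8.0, 59.0, 58.0], [8.0, 56.0, 59.0], [4.0, 61.0, 59.0], [5.0, 58.0, 58.0], [4.0, 55.0, 63.0], [1.0, 61.0, 57.0], [1.0, 57.0, 62.0], [2.0, 55.0, 59.0], [-3.0, 63.0, 59.0], [-2.0, 60.0, 60.0], [-1.0, 57.0, 59.0], [-1.0, 54.0, 57.0], [-5.0, 62.0, 58.0], [-5.0, 59.0, 61.0], [-5.0, 56.0, 60.0], [-4.0, 53.0, 60.0], [-7.0, 62.0, 54.0], [-8.0, 59.0, 59.0], [-7.0, 56.0, 59.0], [-6.0, 53.0, 53.0]]
```

View pics/c0.png

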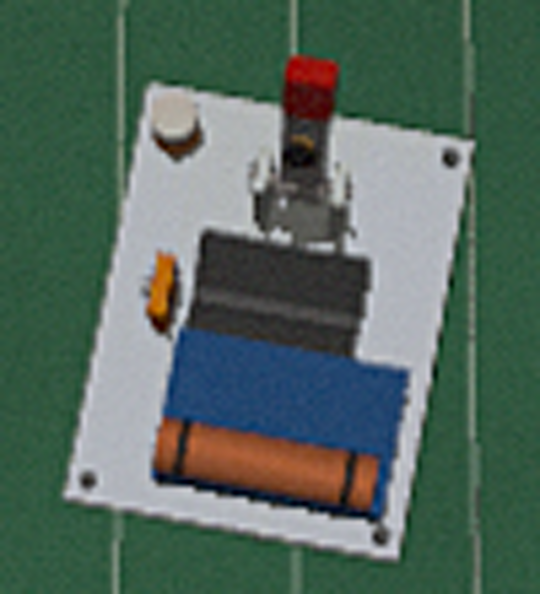

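The crop shows a 120 x 30 mm copper roller with two bands on the ramp, and the stop is at crop (162,290), so the choice holds. Next I bring the wrist camera over the jig.

```bash
cat >> h.py <<'E'
YAW=-0.18785; RJ=Ro.from_euler('z',YAW).as_matrix()
J0=np.array([.57327,.01581,0])+RJ@[-.003,-.007,0]
def j2w(a): return J0+RJ@np.asarray(a,float)
def w2j(a): return (np.asarray(a)-J0)@RJ
def down(flip=1):  # tool x down, tool z along flip*jig y
    x=np.array([0,0,-1.]);z=RJ[:,1]*flip;return Ro.from_matrix(np.c_[x,np.cross(z,x),z])
def go(pw,T=None):
    o=get_obs();R=toolR();T=T or R
    print("shift mm",(R.inv().apply(pw-o["ee_pos"])*1000).round(1),"turn deg",np.degrees((R.inv()*T).as_rotvec()).round(2))
def st():
    o=get_obs();print("t",round(o["t"],2),"tcp jig mm",(w2j(o["ee_pos"])*1000).round(1),"F jig",(o["contact_force"]@RJ).round(2),"w",round(o["grip_width"],3),"q",o["joints"].round(2))
E
python3 - <<'E'
from h import *
st();R=toolR();print(R.as_matrix().round(3))
c=calibration("wrist");o=get_obs();print("cam pos in tool",R.inv().apply(-c["R"].T@c["t"]-o["ee_pos"]).round(4),"cam axes in tool (cols)",(R.inv().as_matrix()@c["R"].T).round(3),c["camera_matrix"][0,0])
for f in(1,-1): go(j2w([-.03,-.005,.30]),down(f))
E
```

```text
t 0.1 tcp jig mm [-474.3  528.5  230.5] F jig [-0.16 -0.15  0.46] w 0.998 q [-1.32  0.54 -0.    1.54  0.    1.07 -0.07]
[[-0.    -0.951  0.311]
 [-0.002  0.311  0.951]
 [-1.    -0.    -0.002]]
cam pos in tool [-1.429e-01  7.600e-02 -1.000e-04] cam axes in tool (cols) [[ 0.    -0.303  0.953]
 [-0.    -0.953 -0.303]
 [ 1.    -0.    -0.   ]] 328.4038010372298
shift mm [ -68.7 -508.7 -472.6] turn deg [-7.33 -0.09  0.  ]
shift mm [ -68.7 -508.7 -472.6] turn deg [1.7267e+02 1.0000e-02 1.4000e-01]
```

Request:
jog_arm(
  rows=[
    [[-0.069,-0.509,-0.473],[-7.3,-0.1,0],-1],
    [[-0.069,-0.509,-0.473],[-7.3,-0.1,0],-1],
    [[-0.069,-0.509,-0.473],[-7.3,-0.1,0],-1],
    [[-0.069,-0.509,-0.473],[-7.3,-0.1,0],-1],
    [[-0.069,-0.509,-0.473],[-7.3,-0.1,0],-1],
    [[-0.069,-0.509,-0.473],[-7.3,-0.1,0],-1],
    [[-0.069,-0.509,-0.473],[-7.3,-0.1,0],-1],
    [[-0.069,-0.509,-0.473],[-7.3,-0.1,0],-1],
    [[-0.069,-0.509,-0.473],[-7.3,-0.1,0],-1],
    [[-0.069,-0.509,-0.473],[-7.3,-0.1,0],-1],
    [[-0.069,-0.509,-0.473],[-7.3,-0.1,0],-1],
    [[-0.069,-0.509,-0.473],[-7.3,-0.1,0],-1],
    [[-0.069,-0.509,-0.473],[-7.3,-0.1,0],-1],
    [[-0.069,-0.509,-0.473],[-7.3,-0.1,0],-1],
    [[-0.069,-0.509,-0.473],[-7.3,-0.1,0],-1],
    [[-0.069,-0.509,-0.473],[-7.3,-0.1,0],-1],
    [[-0.069,-0.509,-0.473],[-7.3,-0.1,0],-1],
    [[-0.069,-0.509,-0.473],[-7.3,-0.1,0],-1],
    [[-0.069,-0.509,-0.473],[-7.3,-0.1,0],-1],
    [[-0.069,-0.509,-0.473],[-7.3,-0.1,0],-1],
  ],
)

```text
t: 1.77
ee_pos: [0.5383, 0.0109, 0.2998]
tool_rot: [0.537, 1.568, 1.92]
contact_force: [-0.1, 0.7, -0.3]
grip_width: 1.001
```

Run:
```python
from h import *
st();c=calibration("wrist");p,d=camera("wrist");np.savez("pics/w1.npz",p=p,d=d,**c);cv2.imwrite("pics/w1.png",p[:,:,::-1])
X=(cloud(p,d,c)-J0)@RJ*1000;H=hsv(p);h,s,v=[H[...,i].astype(int) for i in range(3)]
I=(np.abs(X[...,0])<160)&(np.abs(X[...,1])<130)&(d>0)
for n,k in (("copper",(h<16)&(h>3)&(s>110)&(X[...,2]>30)&(X[...,0]<-50)),("blue",(h>100)&(h<125)&(s>110)),("red",((h<4)|(h>174))&(s>140)),("orange",(h<24)&(h>6)&(s>120)&(X[...,0]>-40)&(X[...,0]<40)&(X[...,2]>52)),("plate",(s<40)&(v>110)&(X[...,2]<20))):
    k=big(k&I);A=X[k];print(n,k.sum(),"med",np.median(A,0).round(1),"p1",np.percentile(A,1,0).round(1),"p99",np.percentile(A,99,0).round(1),cv2.minAreaRect(A[:,:2].astype(np.float32)))
```

```text
t 1.77 tcp jig mm [-30.5  -4.3 299.8] F jig [-0.2   0.67 -0.29] w 1.001 q [-0.36  0.28  0.31  1.77 -0.1   1.11  1.37]
copper 1929 med [-81.1  -8.8  59.1] p1 [-93.9 -52.1  50.8] p99 [-66.9  34.2  62.3] ((-80.31147766113281, -8.738777160644531), (27.22483253479004, 88.51315307617188), 0.02641565538942814)
blue 4183 med [-38.5 -11.7  36.7] p1 [-62.6 -74.4  32.6] p99 [-13.8  50.4  41. ] ((-42.412391662597656, -11.625282287597656), (129.31884765625, 59.4859733581543), 87.92987823486328)
red 981 med [8.520e+01 1.000e-01 1.854e+02] p1 [ 79.8 -11.2 160.8] p99 [ 99.4  11.6 195.9] ((90.01138305664062, 0.07918739318847656), (23.69051742553711, 21.154165267944336), 89.83299255371094)
orange 228 med [ 2.5 63.8 60. ] p1 [-12.6  59.4  53. ] p99 [19.5 68.8 61.7] ((3.451552391052246, 64.39032745361328), (32.21096420288086, 10.049718856811523), 0.4061526358127594)
plate 12618 med [20.7 29.7 12.2] p1 [-115.3 -117.     1.5] p99 [134.4 102.6  14.6] ((7.1852264404296875, -5.7887115478515625), (322.908935546875, 233.1654510498047), 4.300800800323486)
```

View pics/w1.png

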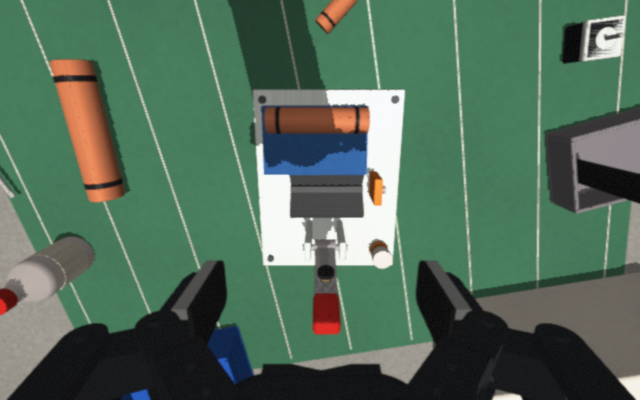

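The wrist view shows the roller at (316,120), ramp (315,153), stop (377,188), vee (327,195), open clamp handle (326,313) and jar (381,253). The jig x needs about +3.7 mm. I check the open fingertips' position in the tool frame before reaching.

```bash
sed -i 's/\[-.003,-.007,0\]/[.0007,-.0073,0]/' h.py
python3 - <<'E'
from h import *
z=np.load("pics/w1.npz");p,d=z["p"],z["d"];c={k:z[k] for k in("camera_matrix","R","t")}
o=get_obs();X=toolR().inv().apply((cloud(p,d,c)-o["ee_pos"]).reshape(-1,3)).reshape(400,640,3)*1000
for s in ((150,225),(418,495)):
    B=np.zeros(d.shape,bool);B[255:400,s[0]:s[1]]=1;k=B&(d>0)&(d<.21);A=X[k]
    print(len(A),np.percentile(A,[1,50,99],axis=0).round(1), "tip y,z:",np.median(A[A[:,0]>np.percentile(A[:,0],90)],0).round(1))
go(j2w([-.14,-.009,.12]),down())
st()
E
```

```text
8322 [[-89.6 -11.1 -56.6]
 [-65.9  10.4 -43.6]
 [-17.5  16.1 -22.8]] tip y,z: [-23.2   4.7 -44.1]
8499 [[-89.5 -11.3  20.9]
 [-65.6  10.2  41.3]
 [-18.2  16.   54.2]] tip y,z: [-23.7   4.9  41.7]
shift mm [179.9 105.3  -5.9] turn deg [ 0.08  0.12 -0.07]
t 1.82 tcp jig mm [-34.5  -3.3 299.8] F jig [-1.61  1.29  0.31] w 1.0 q [-0.36  0.28  0.31  1.77 -0.1   1.11  1.37]
```

Request:
jog_arm(
  rows=[
    [[0.0,0.1,-0.006],[0,0,0],-1],
    [[0.04,0.105,-0.006],[0,0,0],-1],
    [[0.16,0.105,-0.006],[0,0,0],-1],
    [[0.16,0.105,-0.006],[0,0,0],-1],
    [[0.16,0.105,-0.006],[0,0,0],-1],
    [[0.2,0.105,-0.006],[0,0,0],-1],
    [[0.23,0.105,-0.006],[0,0,0],-1],
    [[0.25,0.105,-0.006],[0,0,0],-1],
    [[0.265,0.105,-0.006],[0,0,0],-1],
    [[0.27,0.105,-0.006],[0,0,0],-1],
    [[0.27,0.105,-0.006],[0,0,0],-1],
    [[0.27,0.105,-0.006],[0,0,0],-1],
  ],
)

```text
t: 2.82
ee_pos: [0.4349, 0.0252, 0.0309]
tool_rot: [-0.234, 1.568, 1.15]
contact_force: [0.5, 0.1, -0.5]
grip_width: 0.997
```

Run:
```python
from h import *
st();go(j2w([-.112,-.009,.029]),down());go(j2w([-.029-.011,-.009,.036]),down())
```

```text
t 2.82 tcp jig mm [-138.4   -9.4   30.9] F jig [ 0.46  0.22 -0.46] w 0.997 q [-0.3   0.56  0.17  2.21 -0.24  0.39  1.45]
shift mm [  1.9 -26.4   0.3] turn deg [0.04 0.13 0.03]
shift mm [ -5.1 -98.4   0.3] turn deg [0.04 0.13 0.03]
```

Request:
jog_arm(
  rows=[
    [[0.001,-0.012,0],[0,0,0],-1],
    [[0.001,-0.02,0],[0,0,0],-1],
    [[0.001,-0.024,0],[0,0,0],-1],
    [[0.001,-0.027,0],[0,0,0],-1],
    [[0.001,-0.03,0],[0,0,0],-1],
    [[0.0,-0.034,0],[0,0,0],-1],
    [[0.0,-0.038,0],[0,0,0],-1],
    [[0.0,-0.042,0],[0,0,0],-1],
    [[-0.001,-0.046,0],[0,0,0],-1],
    [[-0.001,-0.05,0],[0,0,0],-1],
    [[-0.002,-0.054,0],[0,0,0],-1],
    [[-0.002,-0.058,0],[0,0,0],-1],
    [[-0.003,-0.062,0],[0,0,0],-1],
    [[-0.003,-0.066,0],[0,0,0],-1],
    [[-0.004,-0.07,0],[0,0,0],-1],
    [[-0.004,-0.074,0],[0,0,0],-1],
    [[-0.005,-0.078,0],[0,0,0],-1],
  ],
)

```text
t: 4.23
ee_pos: [0.5116, 0.0097, 0.0352]
tool_rot: [0.041, 1.569, 1.423]
contact_force: [-2.1, 0.4, 0.5]
grip_width: 1.0
```

```bash
cat >> h.py <<'E'
def roller(n="side",save=None,zmin=25):
    c=calibration(n);p,d=camera(n);X=(cloud(p,d,c)-J0)@RJ*1000;H=hsv(p);h,s,v=[H[...,i].astype(int) for i in range(3)]
    k=big((h<17)&(h>3)&(s>110)&(d>0)&(X[...,2]>zmin)&(X[...,2]<70)&(np.abs(X[...,1]+10)<85)&(X[...,0]>-110)&(X[...,0]<35)&(X[...,1]<56))
    A=X[k];print(n,len(A),"med",np.median(A,0).round(1),"p2",np.percentile(A,2,0).round(1),"p98",np.percentile(A,98,0).round(1),"rect",cv2.minAreaRect(A[:,:2].astype(np.float32)))
    if save: cv2.imwrite(save,p[:,:,::-1])
E
python3 - <<'E'
from h import *
st();roller("side");roller("top")
E
```

```text
t 4.23 tcp jig mm [-60.1 -10.2  35.2] F jig [-2.13  0.02  0.51] w 1.0 q [-0.25  0.63  0.19  2.02 -0.23  0.51  1.48]
side 204 med [-30.7 -44.6  66.1] p2 [-45.6 -70.7  44.4] p98 [-21.1  41.1  69.3] rect ((-27.499752044677734, -11.751457214355469), (122.32408142089844, 23.241830825805664), 83.2498779296875)
top 7 med [-30.3 -64.7  65.5] p2 [-36.5 -66.2  61.1] p98 [-24.3 -62.4  66.6] rect ((-30.36609649658203, -64.22999572753906), (12.852682113647461, 3.058964490890503), 9.02581787109375)
```

Request:
jog_arm(
  rows=[
    [[0,-0.003,0],[0,0,0],-1],
    [[-0.001,-0.006,0],[0,0,0],-1],
    [[-0.001,-0.009,0],[0,0,0],-1],
    [[-0.001,-0.012,0],[0,0,0],-1],
    [[-0.002,-0.014,0],[0,0,0],-1],
    [[-0.002,-0.016,0],[0,0,0],-1],
    [[-0.002,-0.018,0],[0,0,0],-1],
    [[-0.002,-0.02,0],[0,0,0],-1],
    [[-0.002,-0.02,0],[0,0,0],-1],
    [[-0.002,-0.02,0],[0,0,0],-1],
    [[-0.002,-0.02,0],[0,0,0],-1],
  ],
)

```text
t: 5.25
ee_pos: [0.5309, 0.0061, 0.0373]
tool_rot: [-0.029, 1.569, 1.353]
contact_force: [-0.4, -1.0, -0.7]
grip_width: 0.999
```

Run:
```python
from h import *
st();roller("side",zmin=20)
```

```text
t 5.25 tcp jig mm [-40.5 -10.2  37.3] F jig [-0.18 -1.06 -0.71] w 0.999 q [-0.24  0.64  0.19  1.97 -0.22  0.54  1.48]
side 300 med [ -2.1 -28.1  56.2] p2 [-14.4 -70.1  34.5] p98 [11.6 45.7 59.9] rect ((-0.5310764312744141, -10.94747543334961), (120.7205810546875, 28.242116928100586), 89.4426040649414)
```

The roller lies in the vee (x about -0.5, y about -10, parallel within 0.6 degrees). I now back off, close the fingers and go to its free end.

Run:
```python
from h import *
go(j2w([0,-.108,.037]),down())
```

```text
shift mm [  0.1 -40.6 -97.8] turn deg [-0.03  0.1  -0.  ]
```

Request:
jog_arm(
  rows=[
    [[0,0.012,0],[0,0,0],-1],
    [[-0.03,0.012,0],[0,0,0],-1],
    [[-0.07,0.012,0],[0,0,0],-1],
    [[-0.09,0.0,-0.03],[0,0,0],0],
    [[-0.09,-0.02,-0.06],[0,0,0],1],
    [[-0.09,-0.04,-0.098],[0,0,0],1],
    [[-0.09,-0.04,-0.098],[0,0,0],1],
    [[-0.09,-0.04,-0.098],[0,0,0],1],
    [[-0.09,-0.04,-0.098],[0,0,0],1],
    [[-0.09,-0.04,-0.098],[0,0,0],1],
    [[-0.09,-0.04,-0.098],[0,0,0],1],
    [[-0.06,-0.04,-0.098],[0,0,0],1],
    [[-0.03,-0.04,-0.098],[0,0,0],1],
    [[-0.01,-0.04,-0.098],[0,0,0],1],
    [[0.001,-0.04,-0.098],[0,0,0],1],
    [[0.001,-0.04,-0.098],[0,0,0],1],
    [[0.001,-0.04,-0.098],[0,0,0],1],
  ],
)

```text
t: 6.72
ee_pos: [0.5519, -0.0972, 0.0363]
tool_rot: [0.176, 1.569, 1.559]
contact_force: [-0.5, -0.8, 1.1]
grip_width: -0.003
```

Run:
```python
from h import *
st();roller("side",zmin=20,save="pics/s2.png");go(j2w([0,-.086,.037]),down())
```

```text
t 6.72 tcp jig mm [  -0.6 -107.7   36.3] F jig [-0.32 -0.89  1.11] w -0.003 q [-0.06  0.68  0.2   1.9  -0.23  0.59  1.68]
side 97 med [-10.2   1.2  55.1] p2 [-14.7 -52.8  47.9] p98 [-3.5 48.3 60.1] rect ((-8.392572402954102, -2.5144691467285156), (12.810166358947754, 104.93440246582031), 0.5655005574226379)
shift mm [ 0.1  0.2 21.9] turn deg [0.   0.11 0.09]
```

View pics/s2.png

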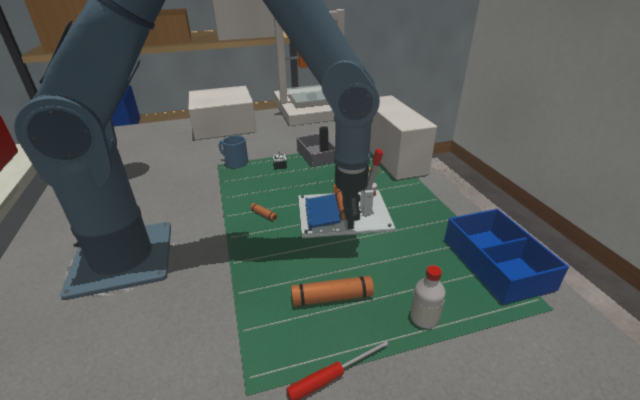

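The side view shows the roller in the vee at (341,203), partly hidden by the shut gripper at (352,215) near its free end. I advance slowly.

Request:
jog_arm(
  rows=[
    [[0,0,0.006],[0,0,0],1],
    [[0,0,0.011],[0,0,0],1],
    [[0,0,0.015],[0,0,0],1],
    [[0,0,0.017],[0,0,0],1],
    [[0,0,0.0185],[0,0,0],1],
    [[0,0,0.02],[0,0,0],1],
    [[0,0,0.0215],[0,0,0],1],
    [[0,0,0.023],[0,0,0],1],
    [[0,0,0.0245],[0,0,0],1],
    [[0,0,0.026],[0,0,0],1],
  ],
)

```text
t: 7.6
ee_pos: [0.5567, -0.0722, 0.0361]
tool_rot: [-0.038, 1.569, 1.344]
contact_force: [-0.5, -0.2, 0.1]
grip_width: 0.001
```

Run:
```python
from h import *
st();roller("top",zmin=20)
```

```text
t 7.6 tcp jig mm [ -0.5 -82.2  36.1] F jig [-0.47 -0.24  0.12] w 0.001 q [-0.11  0.68  0.21  1.9  -0.24  0.59  1.64]
top 232 med [-4.9 14.5 54.2] p2 [-16.6 -17.6  38.6] p98 [11.1 49.7 60.7] rect ((-2.7443180084228516, 15.465009689331055), (70.23548126220703, 28.587411880493164), 89.73104095458984)
```

Request:
jog_arm(
  rows=[
    [[0,0,0.001],[0,0,0],1],
    [[0,0,0.002],[0,0,0],1],
    [[0,0,0.003],[0,0,0],1],
    [[0,0,0.004],[0,0,0],1],
    [[0,0,0.0045],[0,0,0],1],
    [[0,0,0.005],[0,0,0],1],
  ],
)

```text
t: 8.15
ee_pos: [0.5576, -0.0673, 0.0362]
tool_rot: [-0.047, 1.569, 1.335]
contact_force: [0.3, -1.5, -0.2]
grip_width: -0.0
```

Run:
```python
from h import *
st();roller("top",zmin=20)
```

```text
t 8.15 tcp jig mm [ -0.5 -77.3  36.2] F jig [ 0.56 -1.42 -0.16] w -0.0 q [-0.11  0.68  0.21  1.9  -0.24  0.59  1.63]
top 227 med [-5.3 20.4 54.4] p2 [-16.5 -10.9  35.4] p98 [11.  54.  60.3] rect ((-2.4077768325805664, 21.434404373168945), (68.23809051513672, 29.297122955322266), 89.51223754882812)
```

Request:
jog_arm(
  rows=[
    [[0,0,0.0004],[0,0,0],1],
    [[0,0,0.0008],[0,0,0],1],
    [[0,0,0.0012],[0,0,0],1],
    [[0,0,0.0016],[0,0,0],1],
    [[0,0,0.0016],[0,0,0],1],
  ],
)

```text
t: 8.62
ee_pos: [0.558, -0.0655, 0.0361]
tool_rot: [0.002, 1.569, 1.384]
contact_force: [-0.8, -2.0, 0.4]
grip_width: -0.003
```

Request:
jog_arm(
  rows=[
    [[0,0,0.0003],[0,0,0],1],
    [[0,0,0.0006],[0,0,0],1],
    [[0,0,0.0006],[0,0,0],1],
  ],
)

```text
t: 8.87
ee_pos: [0.5581, -0.065, 0.0362]
tool_rot: [-0.04, 1.569, 1.343]
contact_force: [-0.7, -1.3, -0.4]
grip_width: 0.003
```

Request:
jog_arm(
  rows=[
    [[0,0,0.0003],[0,0,0],1],
    [[0,0,0.0006],[0,0,0],1],
    [[0,0,0.0006],[0,0,0],1],
  ],
)

```text
t: 9.12
ee_pos: [0.5582, -0.0644, 0.0362]
tool_rot: [-0.075, 1.569, 1.307]
contact_force: [-0.7, -2.0, 0.1]
grip_width: -0.003
```

Request:
jog_arm(
  rows=[
    [[0,0,0.0003],[0,0,0],1],
    [[0,0,0.0006],[0,0,0],1],
    [[0,0,0.0006],[0,0,0],1],
  ],
)

```text
t: 9.37
ee_pos: [0.5584, -0.0639, 0.0362]
tool_rot: [-0.101, 1.569, 1.282]
contact_force: [0.4, -0.9, -0.5]
grip_width: 0.0
```

Request:
jog_arm(
  rows=[
    [[0,0,0.0003],[0,0,0],1],
    [[0,0,0.0006],[0,0,0],1],
    [[0,0,0.0006],[0,0,0],1],
  ],
)

```text
t: 9.62
ee_pos: [0.5584, -0.0633, 0.0362]
tool_rot: [-0.066, 1.569, 1.316]
contact_force: [0.4, -1.6, -0.9]
grip_width: -0.005
```

Request:
jog_arm(
  rows=[
    [[0,0,0.0003],[0,0,0],1],
    [[0,0,0.0006],[0,0,0],1],
    [[0,0,0.0006],[0,0,0],1],
  ],
)

```text
t: 9.87
ee_pos: [0.5585, -0.0629, 0.0362]
tool_rot: [-0.119, 1.569, 1.263]
contact_force: [-1.8, -1.4, -0.8]
grip_width: -0.001
```

Request:
jog_arm(
  rows=[
    [[0,0,0.0004],[0,0,0],1],
    [[0,0,0.0008],[0,0,0],1],
    [[0,0,0.0008],[0,0,0],1],
  ],
)

```text
t: 10.12
ee_pos: [0.5585, -0.0629, 0.0362]
tool_rot: [-0.179, 1.57, 1.203]
contact_force: [-1.0, -4.6, 0.2]
grip_width: 0.001
```

Request:
jog_arm(
  rows=[
    [[0,0,0.0004],[0,0,0],1],
    [[0,0,0.0008],[0,0,0],1],
    [[0,0,0.0008],[0,0,0],1],
  ],
)

```text
t: 10.37
ee_pos: [0.5585, -0.0628, 0.0362]
tool_rot: [-1.312, 1.571, 0.069]
contact_force: [-0.8, -6.7, -0.4]
grip_width: -0.002
```

Run:
```python
from h import *
for i in range(3): st();p,d=camera("top")
c=calibration("top");pp=cv2.resize(p[120:220,275:365,::-1],None,fx=6,fy=6,interpolation=cv2.INTER_CUBIC);cv2.imwrite("pics/t3.png",pp)
```

```text
t 10.37 tcp jig mm [ -0.5 -72.7  36.2] F jig [ 0.49 -6.77 -0.36] w -0.002 q [-0.13  0.68  0.21  1.89 -0.24  0.59  1.62]
t 10.42 tcp jig mm [ -0.5 -72.7  36.2] F jig [-0.16 -6.86  0.18] w -0.005 q [-0.13  0.68  0.21  1.89 -0.24  0.59  1.62]
t 10.47 tcp jig mm [ -0.5 -72.7  36.2] F jig [ 0.9  -7.37 -0.84] w 0.001 q [-0.13  0.68  0.21  1.89 -0.24  0.59  1.62]
```

View pics/t3.png

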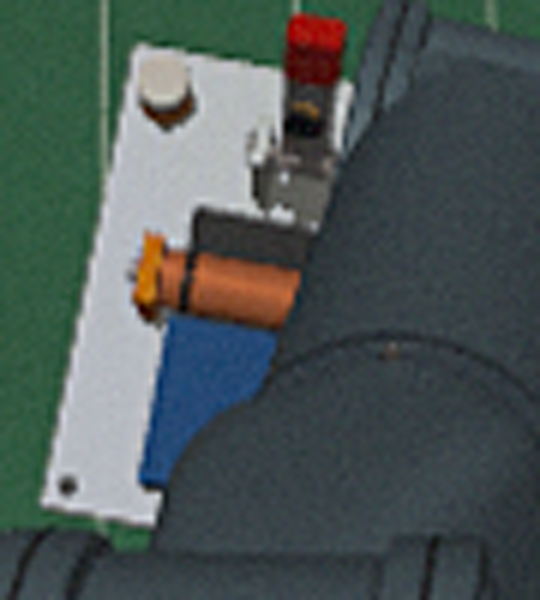

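At t 10.1 the force jumped from 1.5 N to 7 N, and the crop shows the roller end (165,275) on the stop (150,270). I retreat and go behind the clamp handle.

Request:
jog_arm(
  rows=[
    [[0,0,-0.01],[0,0,0],1],
    [[0,0,-0.03],[0,0,0],1],
    [[-0.04,0,-0.03],[0,0,0],1],
    [[-0.08,0,-0.03],[0,0,0],1],
    [[-0.12,0,-0.03],[0,0,0],1],
    [[-0.16,0,-0.03],[0,0,0],1],
    [[-0.2,0,-0.03],[0,0,0],1],
    [[-0.22,-0.03,-0.01],[0,0,0],1],
    [[-0.22,-0.06,0.015],[0,0,0],1],
    [[-0.22,-0.09,0.04],[0,0,0],1],
    [[-0.22,-0.12,0.065],[0,0,0],1],
    [[-0.22,-0.142,0.074],[0,0,0],1],
    [[-0.22,-0.142,0.074],[0,0,0],1],
    [[-0.22,-0.142,0.074],[0,0,0],1],
  ],
)

```text
t: 11.68
ee_pos: [0.7125, -0.0142, 0.2554]
tool_rot: [0.333, 1.568, 1.717]
contact_force: [0.1, -0.4, -0.2]
grip_width: -0.0
```

Run:
```python
from h import *
st();roller("side",zmin=20);c=calibration("wrist");p,d=camera("wrist");cv2.imwrite("pics/w4.png",p[:,:,::-1])
p,d=camera("side");c=calibration("side")
X=(cloud(p,d,c)-J0)@RJ*1000;H=hsv(p);h,s,v=[H[...,i].astype(int) for i in range(3)]
k=((h<4)|(h>174))&(s>140)&(np.abs(X[...,1])<40)&(X[...,0]>40)&(X[...,0]<140)&(X[...,2]>100);A=X[k]
print("red",len(A),np.percentile(A,[2,50,98],axis=0).round(1))
go(j2w([.14,0,.165]),down())
```

```text
t 11.68 tcp jig mm [141.7   3.8 255.4] F jig [ 0.21 -0.32 -0.24] w -0.0 q [-0.21  0.64  0.28  1.33 -0.18  1.19  1.47]
side 287 med [ -3.1 -16.1  55.8] p2 [-14.6 -61.2  33. ] p98 [11.8 53.3 60. ] rect ((-1.2264604568481445, -3.3450088500976562), (28.62697410583496, 117.23113250732422), 0.2612970471382141)
red 85 [[ 76.9 -15.1 161.5]
 [ 84.6 -11.3 180.1]
 [ 92.6  -2.5 195.2]]
shift mm [91.5  0.8 -1.6] turn deg [-0.09  0.1  -0.02]
```

View pics/w4.png

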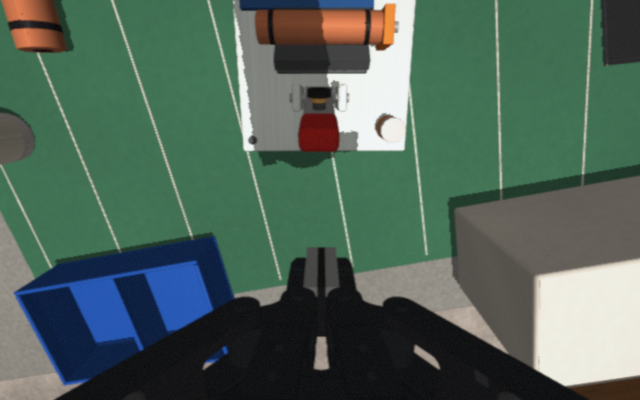

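The wrist view shows the handle (319,132), shut fingers (321,265) behind it in line, and the roller end on the stop (388,25).

Request:
jog_arm(
  rows=[
    [[0.04,0,-0.003],[0,0,0],1],
    [[0.08,0,-0.003],[0,0,0],1],
    [[0.091,0,-0.003],[0,0,0],1],
    [[0.091,0.01,-0.003],[0,0,0],1],
    [[0.091,0.018,-0.003],[0,0,0],1],
    [[0.091,0.018,-0.003],[0,0,0],1],
  ],
)

```text
t: 12.33
ee_pos: [0.6929, -0.0148, 0.1668]
tool_rot: [-0.116, 1.568, 1.266]
contact_force: [0.3, 0.5, 0.7]
grip_width: -0.003
```

```bash
cat >> h.py <<'E'
def arc(ths,rho=.110):
    o=get_obs();R=toolR()
    for t in ths:
        q=np.array([.065-rho*np.cos(t)+.008*np.sin(t)+.011,0,.075+rho*np.sin(t)+.008*np.cos(t)])
        print(round(t,3),(R.inv().apply(j2w(q)-o["ee_pos"])*1000).round(1).tolist())
E
python3 - <<'E'
from h import *
st();arc(np.arange(1.75,.2,-.085))
E
```

```text
t 12.33 tcp jig mm [122.6  -0.4 166.8] F jig [0.23 0.55 0.71] w -0.003 q [-0.21  0.69  0.26  1.48 -0.2   1.    1.48]
1.75 [-15.0, 19.1, 0.4]
1.665 [-17.0, 28.3, 0.4]
1.58 [-18.1, 37.6, 0.4]
1.495 [-18.5, 46.9, 0.4]
1.41 [-18.1, 56.3, 0.4]
1.325 [-16.9, 65.6, 0.4]
1.24 [-14.9, 74.7, 0.4]
1.155 [-12.1, 83.7, 0.4]
1.07 [-8.6, 92.4, 0.4]
0.985 [-4.3, 100.7, 0.4]
0.9 [0.6, 108.7, 0.3]
0.815 [6.2, 116.2, 0.3]
0.73 [12.4, 123.2, 0.3]
0.645 [19.2, 129.7, 0.3]
0.56 [26.5, 135.5, 0.3]
0.475 [34.3, 140.7, 0.2]
0.39 [42.5, 145.3, 0.2]
0.305 [51.1, 149.1, 0.2]
0.22 [59.9, 152.2, 0.2]
```

Request:
jog_arm(
  rows=[
    [[-0.006,0.008,0],[0,0,0],1],
    [[-0.012,0.014,0],[0,0,0],1],
    [[-0.015,0.019,0],[0,0,0],1],
    [[-0.016,0.024,0],[0,0,0],1],
    [[-0.017,0.028,0],[0,0,0],1],
    [[-0.018,0.038,0],[0,0,0],1],
    [[-0.0185,0.047,0],[0,0,0],1],
    [[-0.018,0.056,0],[0,0,0],1],
    [[-0.017,0.0655,0],[0,0,0],1],
    [[-0.015,0.0745,0],[0,0,0],1],
    [[-0.012,0.0835,0],[0,0,0],1],
    [[-0.0085,0.0925,0],[0,0,0],1],
    [[-0.0045,0.1005,0],[0,0,0],1],
    [[-0.0045,0.1005,0],[0,0,0],1],
  ],
)

```text
t: 13.5
ee_pos: [0.5944, 0.0042, 0.1705]
tool_rot: [-0.212, 1.568, 1.171]
contact_force: [0.4, -0.7, 0.0]
grip_width: -0.002
```

Run:
```python
from h import *
st();arc(np.arange(.985,.2,-.0654))
p,d=camera("side");c=calibration("side");cv2.imwrite("pics/s5.png",cv2.resize(p[130:250,270:430,::-1],None,fx=4,fy=4,interpolation=cv2.INTER_CUBIC))
```

```text
t 13.5 tcp jig mm [ 2.220e+01 -1.000e-01  1.705e+02] F jig [ 0.52 -0.59  0.02] w -0.002 q [-0.27  0.52  0.26  1.76 -0.17  0.88  1.44]
0.985 [-0.6, 0.3, 0.1]
0.92 [3.2, 6.5, 0.1]
0.854 [7.3, 12.4, 0.1]
0.789 [11.8, 18.0, 0.1]
0.723 [16.7, 23.4, 0.1]
0.658 [21.9, 28.4, 0.1]
0.593 [27.4, 33.0, 0.1]
0.527 [33.2, 37.3, 0.0]
0.462 [39.3, 41.1, 0.0]
0.396 [45.6, 44.6, 0.0]
0.331 [52.2, 47.7, -0.0]
0.266 [58.9, 50.3, -0.0]
0.2 [65.8, 52.4, -0.0]
```

View pics/s5.png

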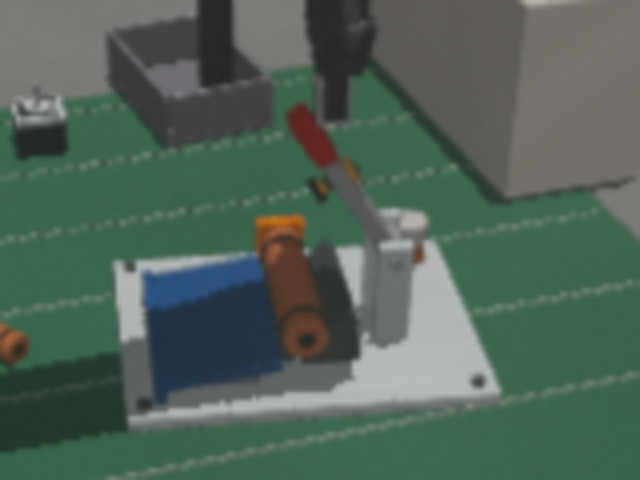

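The crop shows the clamp swung over at about 55 degrees, handle (313,135) with the fingertip behind it, and the roller against the stop (282,235). I continue down the arc.

Request:
jog_arm(
  rows=[
    [[0.003,0.0065,0],[0,0,0],1],
    [[0.007,0.0125,0],[0,0,0],1],
    [[0.012,0.018,0],[0,0,0],1],
    [[0.0165,0.0235,0],[0,0,0],1],
    [[0.022,0.0285,0],[0,0,0],1],
    [[0.0275,0.033,0],[0,0,0],1],
    [[0.033,0.0375,0],[0,0,0],1],
    [[0.0395,0.041,0],[0,0,0],1],
    [[0.0455,0.0445,0],[0,0,0],1],
    [[0.049,0.0465,0],[0,0,0],1],
    [[0.052,0.0475,0],[0,0,0],1],
    [[0.0555,0.049,0],[0,0,0],1],
    [[0.059,0.05,0],[0,0,0],1],
    [[0.059,0.05,0],[0,0,0],1],
  ],
)

```text
t: 14.72
ee_pos: [0.5449, 0.0135, 0.1098]
tool_rot: [1.017, 1.568, 2.399]
contact_force: [0.5, 0.3, 0.2]
grip_width: -0.006
```

Run:
```python
from h import *
for i in range(3): st();camera("top")
arc(np.arange(.26,-.03,-.02))
```

```text
t 14.72 tcp jig mm [-28.1  -0.2 109.8] F jig [0.41 0.43 0.16] w -0.006 q [-0.29  0.54  0.24  1.92 -0.19  0.71  1.44]
t 14.77 tcp jig mm [-27.7  -0.3 110.1] F jig [-0.61  0.39 -0.18] w 0.002 q [-0.29  0.54  0.24  1.92 -0.19  0.71  1.44]
t 14.82 tcp jig mm [-27.4  -0.3 110.3] F jig [0.09 0.09 0.12] w -0.001 q [-0.29  0.54  0.24  1.92 -0.19  0.71  1.44]
0.26 [-0.5, 1.1, 0.3]
0.24 [1.6, 1.8, 0.3]
0.22 [3.7, 2.5, 0.3]
0.2 [5.8, 3.1, 0.3]
0.18 [7.9, 3.7, 0.3]
0.16 [10.1, 4.2, 0.3]
0.14 [12.2, 4.7, 0.3]
0.12 [14.4, 5.1, 0.3]
0.1 [16.6, 5.5, 0.3]
0.08 [18.7, 5.9, 0.3]
0.06 [20.9, 6.2, 0.3]
0.04 [23.1, 6.5, 0.3]
0.02 [25.3, 6.7, 0.3]
0.0 [27.5, 6.9, 0.3]
-0.02 [29.7, 7.0, 0.3]
```

Request:
jog_arm(
  rows=[
    [[0.002,0.002,0],[0,0,0],1],
    [[0.004,0.0025,0],[0,0,0],1],
    [[0.006,0.003,0],[0,0,0],1],
    [[0.008,0.0037,0],[0,0,0],1],
    [[0.0095,0.004,0],[0,0,0],1],
    [[0.011,0.0043,0],[0,0,0],1],
  ],
)

```text
t: 15.37
ee_pos: [0.5424, 0.0141, 0.0999]
tool_rot: [-0.642, 1.569, 0.741]
contact_force: [2.0, -1.2, 2.6]
grip_width: -0.0
```

Request:
jog_arm(
  rows=[
    [[0.001,0.0002,0],[0,0,0],1],
    [[0.002,0.0005,0],[0,0,0],1],
    [[0.002,0.0005,0],[0,0,0],1],
  ],
)

```text
t: 15.62
ee_pos: [0.5415, 0.0143, 0.0977]
tool_rot: [-0.259, 1.569, 1.123]
contact_force: [2.9, -1.1, 3.1]
grip_width: -0.002
```

Request:
jog_arm(
  rows=[
    [[0.0005,0.0001,0],[0,0,0],1],
    [[0.001,0.0002,0],[0,0,0],1],
    [[0.0015,0.0003,0],[0,0,0],1],
    [[0.0015,0.0003,0],[0,0,0],1],
  ],
)

```text
t: 15.95
ee_pos: [0.5411, 0.0144, 0.0963]
tool_rot: [-0.135, 1.569, 1.247]
contact_force: [3.0, -0.7, 3.0]
grip_width: 0.0
```

Request:
jog_arm(
  rows=[
    [[0.0005,0.0001,0],[0,0,0],1],
    [[0.001,0.0002,0],[0,0,0],1],
    [[0.0015,0.0003,0],[0,0,0],1],
    [[0.0015,0.0003,0],[0,0,0],1],
  ],
)

```text
t: 16.28
ee_pos: [0.5407, 0.0145, 0.0947]
tool_rot: [0.031, 1.569, 1.414]
contact_force: [2.5, -1.1, 3.2]
grip_width: -0.0
```

Request:
jog_arm(
  rows=[
    [[0.0005,0,0],[0,0,0],1],
    [[0.001,0,0],[0,0,0],1],
    [[0.0015,0,0],[0,0,0],1],
    [[0.0015,0,0],[0,0,0],1],
  ],
)

```text
t: 16.62
ee_pos: [0.5404, 0.0145, 0.0931]
tool_rot: [0.321, 1.569, 1.703]
contact_force: [1.6, -1.3, 2.7]
grip_width: -0.002
```

Request:
jog_arm(
  rows=[
    [[0.0005,0,0],[0,0,0],1],
    [[0.001,0,0],[0,0,0],1],
    [[0.0015,0,0],[0,0,0],1],
    [[0.0015,0,0],[0,0,0],1],
  ],
)

```text
t: 16.95
ee_pos: [0.5402, 0.0145, 0.0916]
tool_rot: [0.513, 1.569, 1.895]
contact_force: [0.0, 0.4, 3.0]
grip_width: 0.001
```

Request:
jog_arm(
  rows=[
    [[0.0005,0,0],[0,0,0],1],
    [[0.001,0,0],[0,0,0],1],
    [[0.0015,0,0],[0,0,0],1],
    [[0.0015,0,0],[0,0,0],1],
  ],
)

```text
t: 17.28
ee_pos: [0.5401, 0.0146, 0.09]
tool_rot: [0.662, 1.569, 2.044]
contact_force: [-0.8, 0.2, 2.9]
grip_width: 0.004
```

Request:
jog_arm(
  rows=[
    [[0.0005,0,0],[0,0,0],1],
    [[0.001,0,0],[0,0,0],1],
    [[0.0015,0,0],[0,0,0],1],
    [[0.0015,0,0],[0,0,0],1],
  ],
)

```text
t: 17.62
ee_pos: [0.5401, 0.0146, 0.0885]
tool_rot: [0.69, 1.569, 2.072]
contact_force: [-1.9, 1.1, 3.2]
grip_width: -0.001
```

Request:
jog_arm(
  rows=[
    [[0.0005,0,0],[0,0,0],1],
    [[0.001,0,0],[0,0,0],1],
    [[0.0015,0,0],[0,0,0],1],
    [[0.0015,0,0],[0,0,0],1],
  ],
)

```text
t: 17.95
ee_pos: [0.5402, 0.0146, 0.0874]
tool_rot: [0.579, 1.569, 1.962]
contact_force: [-4.2, 1.1, 6.8]
grip_width: -0.0
```

Request:
jog_arm(
  rows=[
    [[0.0005,0,0],[0,0,0],1],
    [[0.001,0,0],[0,0,0],1],
    [[0.001,0,0],[0,0,0],1],
  ],
)

```text
t: 18.2
ee_pos: [0.5401, 0.0146, 0.0866]
tool_rot: [0.661, 1.569, 2.044]
contact_force: [-5.2, 0.7, 10.0]
grip_width: -0.002
```

Request:
jog_arm(
  rows=[
    [[0.0005,0,0],[0,0,0],1],
    [[0.001,0,0],[0,0,0],1],
    [[0.001,0,0],[0,0,0],1],
  ],
)

```text
t: 18.45
ee_pos: [0.54, 0.0146, 0.0858]
tool_rot: [0.707, 1.568, 2.089]
contact_force: [-7.2, 1.0, 13.0]
grip_width: -0.004
```

13 N down on the handle, inside the 10 to 13 N band. Pad contact began at about z 0.0885. I release upwards.

Request:
jog_arm(
  rows=[
    [[0,0,0],[0,0,0],1],
    [[-0.002,0,0],[0,0,0],1],
    [[-0.005,0,0],[0,0,0],1],
    [[-0.01,0,0],[0,0,0],1],
    [[-0.03,0,0],[0,0,0],1],
    [[-0.07,0,0],[0,0,0],1],
    [[-0.11,0,0],[0,0,0],1],
    [[-0.15,0.02,0],[0,0,0],1],
    [[-0.15,0.06,0],[0,0,0],1],
    [[-0.15,0.06,0],[0,0,0],1],
    [[-0.15,0.06,0],[0,0,0],1],
  ],
)

```text
t: 19.37
ee_pos: [0.4806, 0.0258, 0.2361]
tool_rot: [-0.335, 1.568, 1.048]
contact_force: [0.3, -0.8, 0.7]
grip_width: -0.002
```

Run:
```python
from h import *
st();roller("side",zmin=20);roller("wrist",zmin=20)
c=calibration("wrist");p,d=camera("wrist");a=p[:,:,::-1]
X=(cloud(p,d,c)-J0)@RJ*1000;H=hsv(p);h,s,v=[H[...,i].astype(int) for i in range(3)]
k=big(((h<4)|(h>174))&(s>140)&(np.abs(X[...,1])<40)&(np.abs(X[...,0])<90));A=X[k];print("red",len(A),np.percentile(A,[2,50,98],axis=0).round(1))
q,d=camera("side");b=cv2.resize(q[130:250,270:430,::-1],None,fx=2.5,fy=2.5,interpolation=cv2.INTER_CUBIC)
cv2.imwrite("pics/e6.png",np.hstack([cv2.resize(a[:,100:540],(395,300)),b]))
```

```text
t 19.37 tcp jig mm [-9.360e+01 -2.000e-01  2.361e+02] F jig [ 0.45 -0.74  0.66] w -0.002 q [-0.39  0.24  0.28  1.98 -0.09  0.93  1.32]
side 187 med [ -3.1 -43.9  54.8] p2 [-14.  -61.1  32.9] p98 [12.8 14.  59.5] rect ((0.7922077178955078, -16.255279541015625), (91.9965591430664, 31.12959861755371), 89.7731704711914)
wrist 583 med [-7.9 32.5 54.9] p2 [-14.   16.2  41. ] p98 [10.1 43.8 58.7] rect ((-0.9740152359008789, 29.894542694091797), (27.372270584106445, 29.413225173950195), 0.11932431906461716)
red 775 [[-56.  -11.4  79.4]
 [-43.3   0.7  86.9]
 [-27.6  12.4  88.5]]
```

View pics/e6.png

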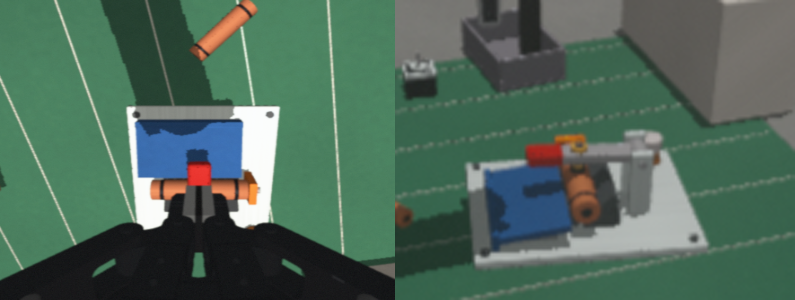

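The clamp stays level over the roller (handle at (199,174) left, (545,155) right). The roller is in the vee against the stop, and the gripper is clear at z 0.236. I hand in.

```bash
python3 -c "
from h import *
print(sign_off());st()"
```

```text
the job is handed in; nothing more can be done
None
the job is handed in; nothing more can be done
```

The job is done and handed in. I rolled the roller up the ramp with the open fingers and it dropped into the vee. I then slid it to the stop with the fingers shut, swung the clamp over, pressed it down and released it. The robot's clock stood at about 19.6 s of the 61 s allowed.

- **Roller:** in the last views it is seated within about 1 mm of the vee line and parallel. Its free end measures y -61 mm, against -60 mm when touching the stop, and vision here is good to about 2 mm.
- **Stop:** the push force jumped from about 1.5 N to 7 N when the roller met the stop, so the light press was clear and well under 20 N.
- **Clamp:** at the end the handle was pushed down with 13 N, the top of the advised 10 to 13 N range, plus about 7 N sideways from friction. I estimate 12 to 15 N of pad force at that moment. The handle stayed down after release.
- **Not measured:** I had no way to read the pad force after release, so the 8 to 10 N it should keep is inferred. The bystanders' positions were not measured. Those in the last views looked in place.
- **Measurements that disagreed:** my first jig x position was 3.7 mm off, and I corrected it from the wrist view. The stop also came about 2 mm later than I expected from the finger size. The hinge drag read about 3 N, not 5 N.

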